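Close the till after cashing up

ROBOT

A 6-joint arm with a two-finger parallel gripper is mounted at the origin on the work surface. World frame = base frame: x ahead of the robot, y to its left, z up, the work surface at z = 0. Lengths are in m, angles in rad, forces in N, time in s.
With the tool pointing down it reaches from about 0.25 to 0.725 m from the base axis. Payload 4 kg.
Tool frame: the origin (TCP) lies at the very end of the fingers, on their centre line; the grasp point (between the pads) lies 19 mm behind it; z points along the fingers, y is the line along which they close (so a half turn about z gives the same grasp; the last joint's range is limited). The gripper opens to 85 mm and grips with 20 to 120 N. Pads are 22 mm wide; open, the fingers measure 114 mm over their backs; the gripper's body (76 mm by 85 mm) begins 54 mm behind the grasp point. The pads swing forward as they close: fully open they stand 13 mm farther back than shut.
Start: joints at [-1.104, 0.241, 0.005, 1.335, 0, 1.571], TCP at [0.225, -0.447, 0.197] pointing down, gripper open.
Joint ranges: [-2.72, 2.72], [-1.05, 1.87], [-1.09, 1.28], [-1.99, 2.15], [-1.42, 1.44], [-3.14, 3.14]. Speed limits (rad/s): [2.79, 2.79, 3.14, 3.14, 3.14, 3.14].

INTERFACE

Orientations are given as a unit quaternion [x, y, z, w].
In Python, from workcell import bot gives the robot as it stands.
- The arm moves only by the tool carry_out, never from a script. Its argument "increments" is one flat list of numbers, 5 for each row, row after row: the finger opening in cm, from 0 to 8.54, then the shift along the tool's x, y, z in cm, then the turn about the tool's z in rad. A call has exactly 5 rows; each row shifts and turns the commanded pose from where the row before left it, along the tool's axes as they then stand; what a row does not reach is not made up. A row lasts 1/8 s, in which the tool goes at most 62.5 mm and 10.7 degrees, less where a joint would pass 70% of its speed; a pose out of reach is approached as far as the arm can. A call with a gripper value outside its range is refused whole. The fingers move at their own pace and stop on an object; the grip force is fixed at half the most. Time passes only in rows, so rows that do not move let the fingers close, or fill a call up. It gives the time, the measured TCP pose, the force, the opening and the grip force at its end, in the units of the state.
- bot.get_obs(): the state, without advancing time (a new reading comes with each control period).
- bot.camera(name): name is "scene" or "top" or "wrist"; returns a dict with "pixels" (480x640x3 uint8, blue, green, red), "range_z" (480x640 float32, m along the optical axis (not along the pixel's ray), 0 where there is no reading), "mtx" (3x3 intrinsics, pixels), "eye" and "attitude" of the camera in the world. Camera axes: x right, y down, z forward; pixel columns grow to the right and rows downward; lengths in m; the calibration is good to about 2 mm. A picture is of the moment at which its call begins.
- bot.job_done(): hands the job in; it is judged then, once.
Trained networks look in a picture, given as the dict that the camera call returned (one of the last four; its "shot" number tells which), for a name from the list of things; names that differ only in an ending like _2 or _b are one class to them, and where a whole thing is asked for, a point or a joint stands for the part that bears it (a point fixed in the world has none). Each returns a list of dicts, best first, with "p" (0 to 1); they miss things now and then, are a little off and sometimes report something else, mostly with a low value. They report only what shows in the picture. A call takes as long as a camera call. They do not tell look-alikes from the thing itself.
- bot.find_in(picture, name): "xyz" ([x, y, z] in m, in the coordinates of the camera as it stood for that picture, good to about 4 mm: the middle of the surface that is visible of it).
- bot.regions_of(picture, name): "mask" (480x640 bool, what is visible of it).
- bot.place_of(picture, name): "xyz" ([x, y, z] in m, in the coordinates of the camera as it stood for that picture, good to about 4 mm: a listed point, or the origin of a listed thing).
The state is a dict: "clock": time; "joint_pos": joint angles; "joint_vel": joint speeds; "tau": joint torques, N m; "eef_pos": TCP position; "tool_rot": TCP orientation; "ft_force": force on the tool from outside, world axes, zero at the start; "ft_torque": the same for the moment, N m; "grip_width": finger opening in m; "grasp_force": force on a finger pad.
Only numpy, scipy, OpenCV 4.12 (cv2) and the standard library are available. Lean on these libraries where they do the work, as an engineer would, in place of code of your own. Each camera call takes 0.05 s, during which the arm holds its last target. There are 200 camera calls.

TASK

The till on the cafe counter has just been cashed up and its drawer stands open. Press down the two note clips that were left standing up until they lie flat in their compartments, then push the drawer fully shut without slamming it. Do not pick anything up, and leave the tip jar on the till and everything else on the counter where it stands.

Things in the scene. Friction and masses are not known exactly. Their poses are not given: they have to be found in the camera images.
- till_mouth (a point): the till: a grey steel cash-drawer case 326 deep, 330 wide, 95 high, fixed to the counter, turned about 45 degrees so that its drawer opens towards the robot and its right; a card reader 20 high is fixed on top. Point: middle of the case's open front edge, on the counter; x points into the case, y to the left of someone facing the drawer, z up. The drawer slides along x.
- drawer (a joint): how far the drawer has been pushed in, in m: 0 pulled out to its stop, 0.26 fully shut (the back of the front panel then meets the front edge of the case). It runs on slides with about 3 N of friction and some damping, stays where it is left, and has no latch or spring.
- drawer_front (a point): middle of the outer face of the drawer's grey front panel, 50 above the counter; moves with the drawer; its axes are parallel to the till's. The panel is 330 wide and 14 thick, from 10 to 90 above the counter, flat apart from a key lock 3 proud at y = +90.
- tray_middle (a point): middle of the note compartments' floor in the drawer, 147 behind drawer_front, 18 above the counter; axes parallel to the till's. The black tray is 302 wide, walls and dividers up to 50 above the counter: coin cups at the front, then four note compartments side by side, each 71 wide, 150 long. The clips' hinge line runs along y, 75 behind this point (222 behind drawer_front), 56 above the counter.
- clip1 (a joint): angle of the white note clip of the leftmost (y = +112 from the middle of the drawer) compartment, rad: 0 lies flat in its compartment, growing as its free end rises; 1.3 its stop. A light arm hinged at the back of the compartment, reaching forwards (-x) when flat; stiff enough to stay where it is left (0.4 N at the free end moves it).
- clip1_pad (a point): middle of the upper side of the flat pad at the free end of clip1: the pad is 26 long, 24 wide, 5 thick, its middle 77 from the hinge line; 45 above the counter when the clip is flat. The point turns with the clip: its x lies along the clip towards the hinge, z is square to its upper side (up when flat). The arm between pad and hinge is 14 wide.
- clip2 (a joint): angle of the white note clip of the second from the left (y = +37) compartment, rad: 0 lies flat in its compartment, growing as its free end rises; 1.3 its stop. A light arm hinged at the back of the compartment, reaching forwards (-x) when flat; stiff enough to stay where it is left (0.4 N at the free end moves it).
- clip2_pad (a point): middle of the upper side of the flat pad at the free end of clip2: the pad is 26 long, 24 wide, 5 thick, its middle 77 from the hinge line; 45 above the counter when the clip is flat. The point turns with the clip: its x lies along the clip towards the hinge, z is square to its upper side (up when flat). The arm between pad and hinge is 14 wide.
- clip3 (a joint): angle of the white note clip of the third from the left (y = -37) compartment, rad: 0 lies flat in its compartment, growing as its free end rises; 1.3 its stop. A light arm hinged at the back of the compartment, reaching forwards (-x) when flat; stiff enough to stay where it is left (0.4 N at the free end moves it).
- clip3_pad (a point): middle of the upper side of the flat pad at the free end of clip3: the pad is 26 long, 24 wide, 5 thick, its middle 77 from the hinge line; 45 above the counter when the clip is flat. The point turns with the clip: its x lies along the clip towards the hinge, z is square to its upper side (up when flat). The arm between pad and hinge is 14 wide.
- clip4 (a joint): angle of the white note clip of the rightmost (y = -112) compartment, rad: 0 lies flat in its compartment, growing as its free end rises; 1.3 its stop. A light arm hinged at the back of the compartment, reaching forwards (-x) when flat; stiff enough to stay where it is left (0.4 N at the free end moves it).
- clip4_pad (a point): middle of the upper side of the flat pad at the free end of clip4: the pad is 26 long, 24 wide, 5 thick, its middle 77 from the hinge line; 45 above the counter when the clip is flat. The point turns with the clip: its x lies along the clip towards the hinge, z is square to its upper side (up when flat). The arm between pad and hinge is 14 wide.
- tip_jar: open glass tip jar, 84 across, 115 high, standing on top of the till; origin at the middle of its underside
- paper_cup: takeaway paper cup with cardboard sleeve and black lid, 89 across, 119 high, standing on the counter to the left; origin under its middle
- blue_mug: blue mug, 82 across plus handle, 85 high, standing on the counter to the left; origin under its middle
- tamper: steel coffee tamper, 58 across, 86 high, standing on a black rubber mat 6 thick on the right; origin under its middle
- water_bottle: green glass bottle, 72 across, 200 high, on the counter to the left; origin under its middle
Mind the look-alikes: they are no part of the job. Leave any green or red look-alike of the tamper alone.

How it is judged:
By the outcome, as a careful person would: the job done as asked, in the order asked, and still so for the second after the job is handed in, with the robot touching nothing.
It also fails if it takes over 61 s, if anything falls off the work surface, if the arm or the gripper's body presses on something with over 40 N, if the wrist force passes 120 N, or if a joint passes its speed limit or range.

## Working session

There is one attempt and no reset: what is moved stays moved. The work goes in short steps, Python scripts to look and compute and a tool call to move; the robot and the scene stay as the last step left them, time stands still between calls to the robot, and variables do not carry over. Pictures are saved under pics/ and viewed, at most 10 in all, crops included, and the job is handed in when it is done.

Besides the shell and the picture viewer there is one more tool, called after "Request:" by a JSON object that holds its "fn" and its "kwargs", one argument or row to a line. carry_out: Moves the arm, as the interface text tells. Its arguments: {"type":"object","properties":{"increments":{"type":"array","items":{"type":"number"}}},"required":["increments"]}

```bash
mkdir -p pics
cat > h.py <<'E'
import numpy as np, cv2
from scipy.spatial.transform import Rotation as R
from workcell import bot
def att(c):
    a=np.array(c["attitude"]); return a if a.shape==(3,3) else R.from_quat(a).as_matrix()
def W(c,p): return att(c)@np.array(p)+np.array(c["eye"])
E
python3 - <<'E'
from h import *
o=bot.get_obs(); print({k:np.round(v,3) for k,v in o.items()})
for n in ["scene","top"]:
    c=bot.camera(n); cv2.imwrite(f"pics/{n}1.png",c["pixels"]); print(n,np.round(c["eye"],3),c["attitude"])
    for t in ["till_mouth","drawer_front","tray_middle","clip1_pad","clip2_pad","clip3_pad","clip4_pad","tip_jar","paper_cup","blue_mug","tamper","water_bottle"]:
        print(t,[(np.round(W(c,d["xyz"]),3).tolist(),round(d["p"],2)) for d in bot.place_of(c,t)[:3]])
E
```

```text
{'clock': np.float64(0.0), 'joint_pos': array([-1.104,  0.241,  0.004,  1.335, -0.   ,  1.571]), 'joint_vel': array([-0.   , -0.   ,  0.   , -0.   , -0.   , -0.001]), 'tau': array([ 1.0000e-03, -3.7232e+01,  2.5241e+01,  1.7000e-02,  0.0000e+00,
        0.0000e+00]), 'eef_pos': array([ 0.225, -0.446,  0.196]), 'tool_rot': array([ 0.973,  0.231, -0.   , -0.001]), 'ft_force': array([-1.208, -0.212,  0.141]), 'ft_torque': array([ 0.015, -0.014, -0.01 ]), 'grasp_force': np.float64(0.0), 'grip_width': np.float64(0.085)}
scene [ 1.246 -0.902  1.051] [ 0.86373753  0.29253117 -0.13598178 -0.38715882]
till_mouth [([0.66, 0.038, -0.001], 0.86), ([0.545, 0.471, 0.001], 0.19)]
drawer_front [([0.499, -0.146, 0.055], 0.79)]
tray_middle [([0.59, -0.037, 0.018], 0.91)]
clip1_pad [([0.536, 0.067, 0.122], 0.59)]
clip2_pad [([0.658, 0.04, -0.002], 0.71)]
clip3_pad [([0.496, -0.144, 0.053], 0.63), ([0.64, -0.042, 0.115], 0.47)]
clip4_pad []
tip_jar [([0.674, 0.227, 0.097], 0.66)]
paper_cup [([0.367, 0.335, -0.002], 0.6), ([0.678, -0.107, 0.041], 0.3)]
blue_mug [([0.421, 0.515, 0.002], 0.7)]
tamper [([0.
[... 151 characters left out ...]
037  1.698] [ 0.71663645 -0.69672188  0.01849356 -0.02586128]
till_mouth [([0.659, 0.044, -0.0], 0.89)]
drawer_front [([0.498, -0.139, 0.05], 0.79), ([0.593, -0.027, 0.015], 0.54)]
tray_middle [([0.593, -0.025, 0.017], 0.83)]
clip1_pad [([0.534, 0.07, 0.123], 0.49)]
clip2_pad [([0.563, -0.002, 0.045], 0.52)]
clip3_pad [([0.373, 0.337, -0.003], 0.67)]
clip4_pad [([0.679, -0.108, 0.042], 0.61)]
tip_jar [([0.679, 0.229, 0.093], 0.67), ([0.562, -0.003, 0.045], 0.36)]
paper_cup [([0.374, 0.338, -0.002], 0.76)]
blue_mug [([0.418, 0.513, 0.003], 0.77)]
tamper [([0.57, -0.593, -0.002], 0.77), ([0.592, -0.507, 0.003], 0.75), ([0.453, -0.531, 0.006], 0.65)]
water_bottle [([0.543, 0.472, 0.001], 0.89)]
```

View pics/scene1.png

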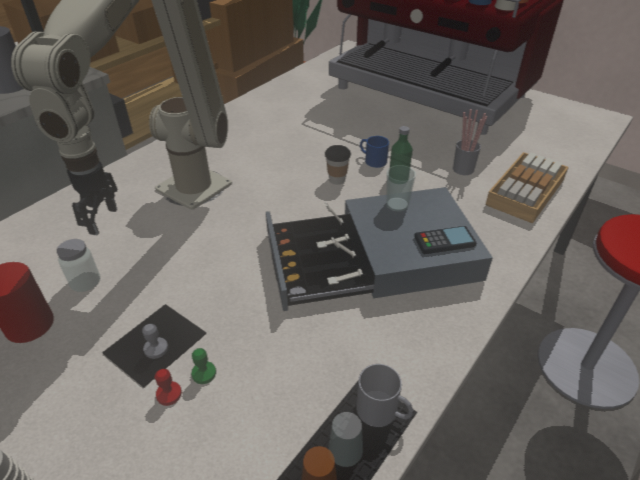

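Run:
```python
from h import *
# yaw from front->mouth->tray
f=np.array([.4985,-.1425]); m=np.array([.6595,.041]); d=m-f; print(np.degrees(np.arctan2(d[1],d[0])),np.hypot(*d))
c=bot.camera("top")
i=c["pixels"]; cv2.imwrite("pics/t2.png",cv2.resize(i[100:340,180:500],None,fx=2.5,fy=2.5))
z=c["range_z"]; K=c["mtx"]
v,u=np.mgrid[:480,:640]; P=np.stack([(u-K[0,2])/K[0,0]*z,(v-K[1,2])/K[1,1]*z,z],-1)@att(c).T+c["eye"]
# white high pts in drawer area
yaw=np.arctan2(d[1],d[0]); X=np.array([np.cos(yaw),np.sin(yaw)]);Y=np.array([-X[1],X[0]])
q=P[...,:2]-f; a=q@X; b=q@Y
for k,yc in enumerate([.112,.037,-.037,-.112]):
    s=(abs(b-yc)<.03)&(a>.08)&(a<.235)&(i.min(-1)>150)&(P[...,2]>.03)
    print(k+1,s.sum(), np.round([a[s].min(),a[s].max(),np.median(b[s]),P[...,2][s].max(),P[...,2][s].min()],3) if s.any() else "")
# panel pts
s=(P[...,2]>.08)&(P[...,2]<.1)&(abs(a)<.03)&(abs(b)<.19); print(s.sum(),a[s].min(),a[s].max(),b[s].min(),b[s].max()); 
l=np.polyfit(b[s],a[s],1); print(l)
```

```text
48.73679733652669 0.24411728738456848
1 0 
2 0 
3 0 
4 0 
578 -0.0002959178664431792 0.014880622416129004 -0.16239648972304135 0.16468499224001887
[-0.00480275  0.00727416]
```

View pics/t2.png

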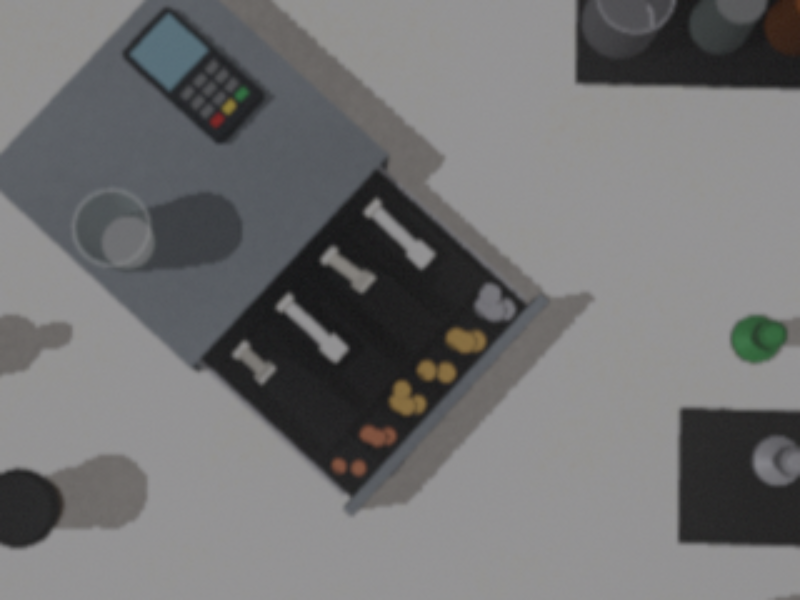

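The top view shows clip 1 at (255,362) and clip 3 at (348,270), both foreshortened with pads 115–122 mm high, so these are the standing ones. Clip 2 at (312,328) and clip 4 at (400,233) lie flat. The drawer runs at about 49° and is open about 0.23 m. The green and red tampers are look-alikes and stay untouched.

Request:
{"fn": "carry_out", "kwargs": {
  "increments": [0, 0, 0, 0, -0.13, 0, 0, 0, 0, -0.13, 0, 0, 0, 0, -0.13, 0, 4, 0, 0, 0, 0, 4.5, 0, 0, 0]
}}

```text
clock: 1.98
eef_pos: [0.2809, -0.382, 0.197]
tool_rot: [0.91, 0.414, 0.0, 0.0]
ft_force: [0.5, 0.1, 1.2]
grip_width: -0.0001
grasp_force: 0.0
```

Request:
{"fn": "carry_out", "kwargs": {
  "increments": [0, 5, 0.5, 0, 0, 0, 5, 1, 0, 0, 0, 5, 1, 0, 0, 0, 5, 1, 0, 0, 0, 5, 1, 0, 0]
}}

```text
clock: 2.6
eef_pos: [0.4797, -0.2217, 0.1973]
tool_rot: [0.91, 0.415, 0.0, 0.0]
ft_force: [-0.0, -0.5, 0.1]
grip_width: 0.0003
grasp_force: 0.0
```

```bash
cat >> h.py <<'E'
yaw=np.radians(49);X=np.array([np.cos(yaw),np.sin(yaw)]);Y=np.array([-X[1],X[0]]);F=np.array([.498,-.1425])
def D(p): q=np.array(p)[:2]-F; return np.round([q@X,q@Y,p[2]],4)
def tool():
    o=bot.get_obs(); r=R.from_quat(o["tool_rot"]).as_matrix(); print(round(float(o["clock"]),2),D(o["eef_pos"]),"yaw",np.degrees(np.arctan2(r[1,0],r[0,0])).round(2),np.round(o["ft_force"],1))
E
python3 - <<'E'
from h import *
tool()
c=bot.camera("wrist")
for t in ["clip1_pad","clip3_pad","drawer_front","tray_middle"]:
    print(t,[(D(W(c,d["xyz"])),round(d["p"],2)) for d in bot.place_of(c,t)[:3]])
E
```

```text
2.6 [-0.0718 -0.0381  0.1973] yaw 49.09 [-0.  -0.5  0.1]
clip1_pad []
clip3_pad []
drawer_front []
tray_middle []
```

Request:
{"fn": "carry_out", "kwargs": {
  "increments": [0, 5, 0, 0, 0, 0, 5, 0, 0, 0, 0, 5, 0, 0, 0, 0, 5, 0, 0, 0, 0, 4, 0, 3, 0]
}}

```text
clock: 3.48
eef_pos: [0.6382, -0.0419, 0.1699]
tool_rot: [0.91, 0.415, 0.003, 0.002]
ft_force: [0.4, -0.1, -0.6]
grip_width: -0.0
grasp_force: 0.0
```

Run:
```python
from h import *
tool()
for n in ["wrist","top"]:
  c=bot.camera(n); cv2.imwrite(f"pics/{n}3.png",c["pixels"])
  for t in ["clip1_pad","clip2_pad","clip3_pad","clip4_pad","tray_middle"]:
    print(t,[(D(W(c,d["xyz"])),round(d["p"],2)) for d in bot.place_of(c,t)[:3]])
```

```text
3.48 [ 0.1679 -0.0398  0.1699] yaw 48.99 [ 0.4 -0.1 -0.6]
clip1_pad [(array([0.1806, 0.1081, 0.125 ]), 0.7)]
clip2_pad [(array([0.1415, 0.0315, 0.0415]), 0.81)]
clip3_pad [(array([ 0.1685, -0.0375,  0.1128]), 0.68)]
clip4_pad [(array([ 0.1487, -0.1154,  0.0461]), 0.93)]
tray_middle [(array([ 0.1503, -0.0051,  0.0158]), 0.96)]
clip1_pad []
clip2_pad [(array([0.2812, 0.4053, 0.0009]), 0.6)]
clip3_pad []
clip4_pad [(array([ 0.1465, -0.1116,  0.0438]), 0.58)]
tray_middle []
```

View pics/wrist3.png

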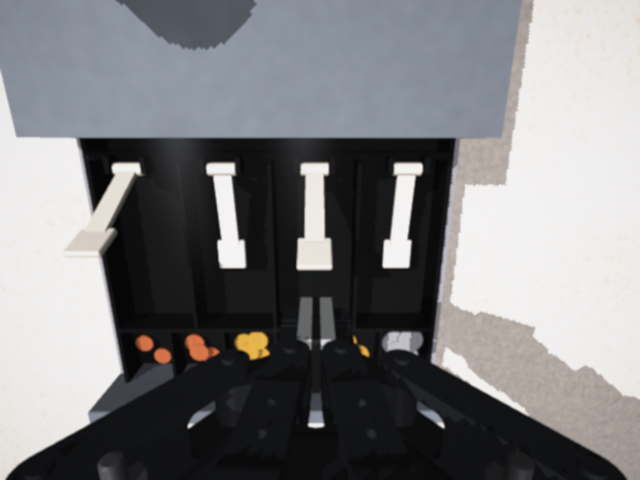

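The wrist view agrees with the top view: clip 3 at (314,253) and clip 1 at (92,241) stand up, 2 and 4 lie flat. The TCP is above pad 3, so I press down along its arc.

Request:
{"fn": "carry_out", "kwargs": {
  "increments": [0, 0.2, 0, 4, 0, 0, 0, 0, 2, 0, 0, -0.5, 0, 1.5, 0, 0, -0.6, 0, 1.5, 0, 0, -0.5, 0, 1, 0]
}}

```text
clock: 4.7
eef_pos: [0.626, -0.0524, 0.0667]
tool_rot: [0.91, 0.415, -0.0, -0.0]
ft_force: [-0.3, -0.1, 0.7]
grip_width: 0.0004
grasp_force: 0.1
```

Request:
{"fn": "carry_out", "kwargs": {
  "increments": [0, -0.3, 0, 1, 0, 0, -0.2, 0, 0.8, 0, 0, 0, 0, 0.5, 0, 0, 0, 0, 0.2, 0, 0, 0, 0, 0, 0]
}}

```text
clock: 5.32
eef_pos: [0.6233, -0.0556, 0.0421]
tool_rot: [0.91, 0.416, 0.0, -0.0]
ft_force: [0.2, 0.6, 0.1]
grip_width: -0.0
grasp_force: 0.0
```

Run:
```python
from h import *
tool()
```

```text
5.33 [ 0.1477 -0.0375  0.0421] yaw 49.1 [0.2 0.6 0.1]
```

Request:
{"fn": "carry_out", "kwargs": {
  "increments": [0, 0, 0, -2, 0, 0, 0, 0, -4, 0, 0, 0, 0, -4, 0, 0, -2, 0, -2, 0, 0, 0, 0, 0, 0]
}}

```text
clock: 5.95
eef_pos: [0.61, -0.0724, 0.1639]
tool_rot: [0.91, 0.415, 0.001, 0.001]
ft_force: [-0.1, -0.8, -0.5]
grip_width: -0.0
grasp_force: 0.0
```

Run:
```python
from h import *
tool()
for n in ["wrist"]:
  c=bot.camera(n); cv2.imwrite(f"pics/{n}4.png",c["pixels"])
  for t in ["clip1_pad","clip2_pad","clip3_pad","clip4_pad","tray_middle"]:
    print(t,[(D(W(c,d["xyz"])),round(d["p"],2)) for d in bot.place_of(c,t)[:3]])
```

```text
5.95 [ 0.1264 -0.0385  0.1639] yaw 48.98 [-0.1 -0.8 -0.5]
clip1_pad [(array([0.1784, 0.109 , 0.1255]), 0.82)]
clip2_pad [(array([0.1454, 0.0328, 0.0361]), 0.85), (array([ 0.147 , -0.1114,  0.0458]), 0.71), (array([ 0.1476, -0.038 ,  0.0748]), 0.54)]
clip3_pad [(array([ 0.1451, -0.039 ,  0.0724]), 0.71)]
clip4_pad [(array([ 0.1461, -0.1164,  0.046 ]), 0.72)]
tray_middle [(array([ 0.1494, -0.0056,  0.0177]), 0.68), (array([0.1436, 0.0315, 0.0377]), 0.62), (array([ 0.1492, -0.0407,  0.0727]), 0.42)]
```

View pics/wrist4.png

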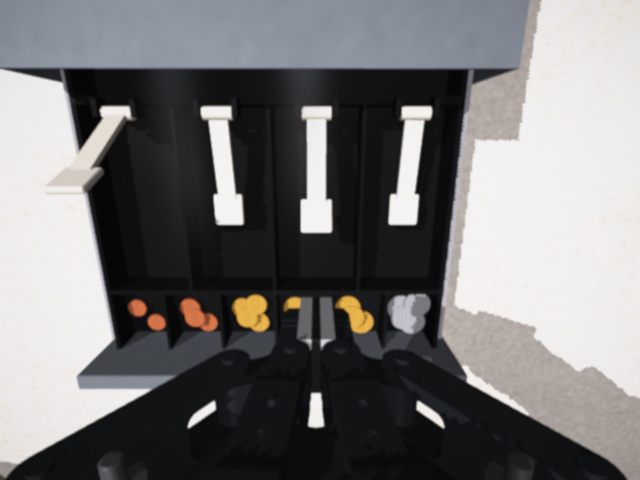

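Clip 3 (316,215) is down from 0.113 to about 0.072 m but isn't flat yet. I'll press again and look while it's down.

Request:
{"fn": "carry_out", "kwargs": {
  "increments": [0, 2.4, 0, 4, 0, 0, 0, 0, 4, 0, 0, 0, 0, 2, 0, 0, 0, 0, 1.5, 0, 0, 0, 0, 0.5, 0]
}}

```text
clock: 6.88
eef_pos: [0.6251, -0.0526, 0.0408]
tool_rot: [0.91, 0.416, -0.001, -0.0]
ft_force: [-0.1, -0.0, 0.6]
grip_width: 0.0002
grasp_force: 0.0
```

Run:
```python
from h import *
tool()
for n in ["wrist"]:
  c=bot.camera(n); cv2.imwrite(f"pics/{n}5.png",c["pixels"])
  for t in ["clip2_pad","clip3_pad","clip4_pad","drawer_front","tray_middle"]:
    print(t,[(D(W(c,d["xyz"])),round(d["p"],2)) for d in bot.place_of(c,t)[:3]])
```

```text
6.88 [ 0.1513 -0.0369  0.0408] yaw 49.1 [-0.1 -0.   0.6]
clip2_pad [(array([0.145 , 0.0327, 0.0397]), 0.59)]
clip3_pad []
clip4_pad [(array([ 0.1486, -0.1141,  0.0468]), 0.76)]
drawer_front []
tray_middle [(array([ 0.1471, -0.003 ,  0.0148]), 0.73)]
```

View pics/wrist5.png

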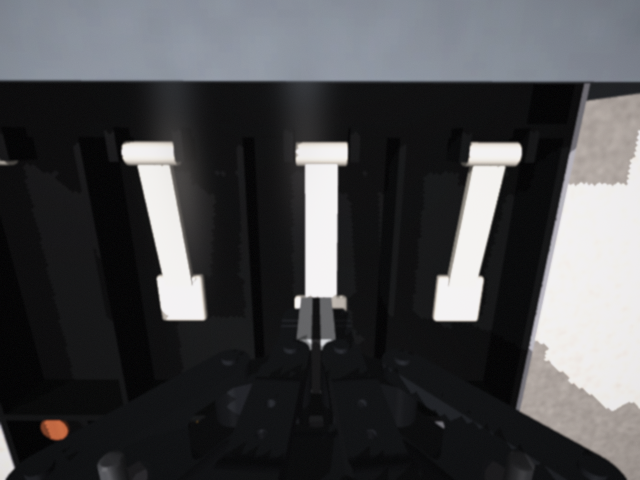

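Run:
```python
from h import *
c=bot.camera("wrist"); z=c["range_z"];K=c["mtx"]
def p(u,v):
    d=np.median(z[v-1:v+2,u-1:u+2]); return D(W(c,[(u-K[0,2])/K[0,0]*d,(v-K[1,2])/K[1,1]*d,d]))
for L in ([(322,155),(321,200),(321,240),(320,280),(300,302),(341,302)],[(490,155),(484,200),(472,250),(458,295),(455,312)],[(310,305),(325,305),(317,330)]):
    print([(q,p(*q).tolist()) for q in L])
tip=att(c).T@(np.array(bot.get_obs()["eef_pos"])-c["eye"]); print("tip px",(K@tip/tip[2])[:2])
```

```text
[((322, 155), [0.2221, -0.0411, 0.0618]), ((321, 200), [0.2025, -0.0408, 0.0622]), ((321, 240), [0.1849, -0.0408, 0.0664]), ((320, 280), [0.1667, -0.0404, 0.0698]), ((300, 302), [0.1634, -0.0318, 0.086]), ((341, 302), [0.1555, -0.0503, 0.0698])]
[((490, 155), [0.2222, -0.1144, 0.0619]), ((484, 200), [0.2013, -0.1179, 0.0549]), ((472, 250), [0.1752, -0.1176, 0.0506]), ((458, 295), [0.148, -0.1157, 0.0456]), ((455, 312), [0.1378, -0.1153, 0.0456])]
[((310, 305), [0.1636, -0.036, 0.0891]), ((325, 305), [0.1639, -0.0422, 0.0897]), ((317, 330), [0.164, -0.0388, 0.1097])]
tip px [315.20305104 286.43936464]
```

The wrist picture shows why: the fingertip always ends at row 298, while the stated TCP projects to row 286. By depth, the shut fingertips sit about 29 mm above the reported TCP, resting on the pad at z≈0.07. So I need to go about 25 mm lower, gently.

Request:
{"fn": "carry_out", "kwargs": {
  "increments": [0, 0, 0, 0.5, 0, 0, -0.2, 0, 0.5, 0, 0, -0.2, 0, 0.5, 0, 0, 0, 0, 0.3, 0, 0, 0, 0, 0, 0]
}}

```text
clock: 7.85
eef_pos: [0.6227, -0.0558, 0.0235]
tool_rot: [0.91, 0.415, -0.0, -0.0]
ft_force: [-0.7, -0.2, -0.1]
grip_width: -0.0001
grasp_force: 0.0
```

```bash
cat >> h.py <<'E'
def prof(c,L):
    z=c["range_z"];K=c["mtx"]
    for u,v in L:
        d=np.median(z[v-1:v+2,u-1:u+2]); print((u,v),D(W(c,[(u-K[0,2])/K[0,0]*d,(v-K[1,2])/K[1,1]*d,d])))
E
python3 - <<'E'
from h import *
tool(); c=bot.camera("wrist"); cv2.imwrite("pics/w6.png",c["pixels"])
prof(c,[(317,v) for v in range(120,341,20)])
E
```

```text
7.85 [ 0.1472 -0.0372  0.0235] yaw 49.08 [-0.7 -0.2 -0.1]
(317, 120) [ 0.2313 -0.0378  0.051 ]
(317, 140) [ 0.2237 -0.0378  0.0608]
(317, 160) [ 0.2161 -0.0378  0.0582]
(317, 180) [ 0.2084 -0.0378  0.0584]
(317, 200) [ 0.2003 -0.0379  0.058 ]
(317, 220) [ 0.192  -0.0379  0.0579]
(317, 240) [ 0.1833 -0.0379  0.0577]
(317, 260) [ 0.1743 -0.0379  0.0575]
(317, 280) [ 0.165  -0.038   0.0574]
(317, 300) [ 0.1593 -0.038   0.0656]
(317, 320) [ 0.1592 -0.0379  0.0825]
(317, 340) [ 0.159  -0.0379  0.0959]
```

Request:
{"fn": "carry_out", "kwargs": {
  "increments": [0, 0, 0, 0.4, 0, 0, 0, 0, 0.4, 0, 0, 0, 0, 0.2, 0, 0, 0, 0, 0.1, 0, 0, 0, 0, 0, 0]
}}

```text
clock: 8.52
eef_pos: [0.623, -0.0558, 0.013]
tool_rot: [0.91, 0.415, -0.0, -0.0]
ft_force: [-0.7, -0.8, 0.1]
grip_width: 0.0001
grasp_force: 0.0
```

Run:
```python
from h import *
tool(); c=bot.camera("wrist")
prof(c,[(317,v) for v in (160,200,240,280,300)])
```

```text
8.53 [ 0.1475 -0.0374  0.013 ] yaw 49.09 [-0.7 -0.8  0.1]
(317, 160) [ 0.217  -0.038   0.0584]
(317, 200) [ 0.2019 -0.038   0.0554]
(317, 240) [ 0.1851 -0.0381  0.0527]
(317, 280) [ 0.1661 -0.0381  0.049 ]
(317, 300) [ 0.1592 -0.0381  0.0543]
```

Request:
{"fn": "carry_out", "kwargs": {
  "increments": [0, 0, 0, 0.1, 0, 0, 0, 0, 0.1, 0, 0, 0, 0, 0.1, 0, 0, 0, 0, 0, 0, 0, 0, 0, 0, 0]
}}

```text
clock: 9.2
eef_pos: [0.6235, -0.0558, 0.0119]
tool_rot: [0.91, 0.415, 0.001, 0.0]
ft_force: [-2.9, 1.0, 8.7]
grip_width: -0.0002
grasp_force: 4.3
```

Firm contact at 8.7 N, so clip 3 is on its stop. I'll lift and go over to clip 1.

Request:
{"fn": "carry_out", "kwargs": {
  "increments": [0, 0, 0, -3, 0, 0, 0, 0, -5, 0, 0, 0, 0, -5, 0, 0, 1.5, -5, -2, 0, 0, 1.5, -5, 0, 0]
}}

```text
clock: 9.82
eef_pos: [0.5685, 0.0329, 0.1627]
tool_rot: [0.91, 0.415, 0.003, 0.001]
ft_force: [-0.3, 0.3, -0.1]
grip_width: 0.0002
grasp_force: 0.0
```

Request:
{"fn": "carry_out", "kwargs": {
  "increments": [0, 0.3, -4.8, 0, 0, 0, 0, 0, 0, 0, 0, 0, 0, 0, 0, 0, 0, 0, 0, 0, 0, 0, 0, 0, 0]
}}

```text
clock: 10.45
eef_pos: [0.5335, 0.0653, 0.1598]
tool_rot: [0.91, 0.415, -0.0, 0.0]
ft_force: [-0.7, 0.6, 0.5]
grip_width: 0.0001
grasp_force: 0.0
```

Run:
```python
from h import *
tool(); c=bot.camera("wrist"); cv2.imwrite("pics/w7.png",c["pixels"])
for t in ["clip1_pad","clip2_pad","clip3_pad","clip4_pad","tray_middle"]:
    print(t,[(D(W(c,d["xyz"])),round(d["p"],2)) for d in bot.place_of(c,t)[:3]])
```

```text
10.45 [0.1801 0.1095 0.1598] yaw 49.0 [-0.7  0.6  0.5]
clip1_pad [(array([0.1812, 0.1059, 0.1238]), 0.91)]
clip2_pad [(array([0.1455, 0.0315, 0.0379]), 0.96)]
clip3_pad [(array([ 0.1455, -0.041 ,  0.0444]), 0.96)]
clip4_pad [(array([ 0.1445, -0.1122,  0.048 ]), 0.6)]
tray_middle [(array([ 0.1505, -0.0061,  0.0168]), 0.58)]
```

View pics/w7.png

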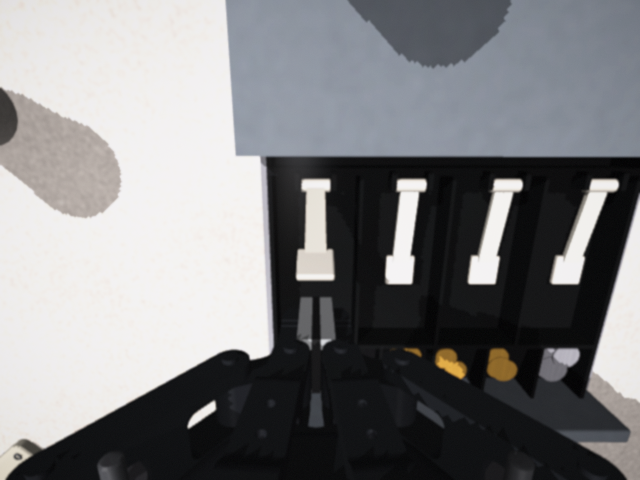

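Clip 3 (484,270) now lies level with 2 and 4. The shut fingers (316,300) line up with clip 1's raised pad (315,264).

Request:
{"fn": "carry_out", "kwargs": {
  "increments": [0, 0, 0, 5, 0, 0, 0, 0, 1.5, 0, 0, -0.7, 0, 1.2, 0, 0, -0.7, 0, 1, 0, 0, -0.7, 0, 1, 0]
}}

```text
clock: 11.38
eef_pos: [0.5194, 0.05, 0.063]
tool_rot: [0.91, 0.415, 0.001, 0.0]
ft_force: [-0.3, -0.3, 1.2]
grip_width: -0.0001
grasp_force: 0.1
```

Request:
{"fn": "carry_out", "kwargs": {
  "increments": [0, -0.5, 0, 1, 0, 0, -0.3, 0, 1, 0, 0, -0.2, 0, 1, 0, 0, 0, 0, 0.8, 0, 0, 0, 0, 0.6, 0]
}}

```text
clock: 12.0
eef_pos: [0.5125, 0.0427, 0.0185]
tool_rot: [0.91, 0.415, -0.0, -0.0]
ft_force: [-0.3, -0.0, 1.0]
grip_width: -0.0001
grasp_force: 0.1
```

Request:
{"fn": "carry_out", "kwargs": {
  "increments": [0, 0, 0, 0.3, 0, 0, 0, 0, 0.2, 0, 0, 0, 0, 0.1, 0, 0, 0, 0, 0.1, 0, 0, 0, 0, 0, 0]
}}

```text
clock: 12.62
eef_pos: [0.5127, 0.0426, 0.0122]
tool_rot: [0.91, 0.415, 0.0, 0.0]
ft_force: [-0.6, -0.6, -0.1]
grip_width: 0.0001
grasp_force: 0.0
```

Run:
```python
from h import *
tool(); c=bot.camera("wrist")
prof(c,[(317,v) for v in (160,200,240,280,300)])
```

```text
12.62 [0.1494 0.1104 0.0122] yaw 49.09 [-0.6 -0.6 -0.1]
(317, 160) [0.2188 0.1099 0.056 ]
(317, 200) [0.2036 0.1098 0.0537]
(317, 240) [0.1866 0.1098 0.0505]
(317, 280) [0.168  0.1097 0.0482]
(317, 300) [0.1613 0.1097 0.0539]
```

Request:
{"fn": "carry_out", "kwargs": {
  "increments": [0, 0, 0, 0.1, 0, 0, 0, 0, 0.1, 0, 0, 0, 0, 0.1, 0, 0, 0, 0, 0, 0, 0, 0, 0, 0, 0]
}}

```text
clock: 13.3
eef_pos: [0.5129, 0.0427, 0.0103]
tool_rot: [0.91, 0.415, 0.001, 0.0]
ft_force: [-2.4, 0.1, 8.9]
grip_width: 0.0003
grasp_force: 4.1
```

Clip 1 is on its stop too (8.9 N). I'll lift and move round in front of the panel.

Request:
{"fn": "carry_out", "kwargs": {
  "increments": [0, 0, 0, -3, 0, 0, 0, 0, -5, 0, 0, 0, 0, -5, 0, 0, -2, 1, -2, 0, 0, -5, 2.5, 0, 0]
}}

```text
clock: 13.92
eef_pos: [0.4955, -0.0327, 0.1615]
tool_rot: [0.909, 0.417, 0.003, 0.001]
ft_force: [2.1, -0.8, -0.5]
grip_width: -0.0001
grasp_force: 0.0
```

Request:
{"fn": "carry_out", "kwargs": {
  "increments": [0, -5, 2.5, 0, 0, 0, -5, 2.5, 0, 0, 0, -5, 2.5, 0, 0, 0, 0, 0, 0, 0, 0, 0, 0, 0, 0]
}}

```text
clock: 14.55
eef_pos: [0.4514, -0.1955, 0.1589]
tool_rot: [0.91, 0.415, -0.0, -0.0]
ft_force: [0.3, 0.8, -0.7]
grip_width: 0.0002
grasp_force: 0.0
```

Run:
```python
from h import *
tool()
for n in ["wrist","top","scene"]:
  c=bot.camera(n)
  if n=="top": cv2.imwrite("pics/t8.png",cv2.resize(c["pixels"][100:340,180:500],None,fx=2.5,fy=2.5))
  for t in ["clip1_pad","clip3_pad","clip4_pad","drawer_front","till_mouth"]:
    print(n,t,[(D(W(c,d["xyz"])),round(d["p"],2)) for d in bot.place_of(c,t)[:2]])
```

```text
14.55 [-0.0706  0.0004  0.1589] yaw 49.04 [ 0.3  0.8 -0.7]
wrist clip1_pad []
wrist clip3_pad []
wrist clip4_pad []
wrist drawer_front [(array([0.0142, 0.0017, 0.0529]), 0.95)]
wrist till_mouth []
top clip1_pad [(array([0.1607, 0.1116, 0.0453]), 0.74), (array([0.4431, 0.4917, 0.0044]), 0.68)]
top clip3_pad [(array([ 0.1573, -0.0327,  0.0451]), 0.59)]
top clip4_pad [(array([ 0.159 , -0.1121,  0.0422]), 0.76)]
top drawer_front [(array([0.0138, 0.0017, 0.0483]), 0.84), (array([0.1581, 0.0428, 0.0439]), 0.2)]
top till_mouth [(array([0.4421, 0.4899, 0.0029]), 0.73), (array([ 0.2452, -0.0013, -0.0009]), 0.61)]
scene clip1_pad [(array([0.1578, 0.1083, 0.0496]), 0.53)]
scene clip3_pad [(array([ 0.1575, -0.0375,  0.0456]), 0.7)]
scene clip4_pad [(array([ 0.1595, -0.1128,  0.042 ]), 0.68)]
scene drawer_front [(array([ 0.0087, -0.0011,  0.0546]), 0.59)]
scene till_mouth [(array([ 0.2408, -0.0059,  0.0015]), 0.73)]
```

View pics/t8.png

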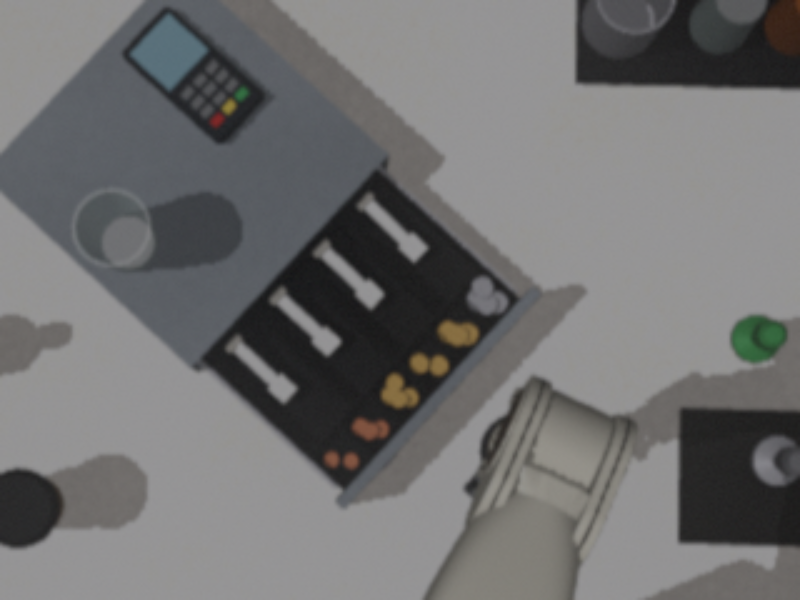

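All four clips lie flat: pads at (285,390), (328,343), (370,297) and (412,248). The drawer has crept in about 12 mm, which does no harm. Now I lower in front of the panel and push slowly.

Request:
{"fn": "carry_out", "kwargs": {
  "increments": [0, 0, 0, 4, 0, 0, 0, 0, 4, 0, 0, 0, 0, 4, 0, 0, 3, 0, 0, 0, 0, 2, 0, 0, 0]
}}

```text
clock: 16.08
eef_pos: [0.4849, -0.1573, 0.0387]
tool_rot: [0.91, 0.415, -0.0, -0.0]
ft_force: [0.9, -0.1, -1.3]
grip_width: -0.0
grasp_force: 0.0
```

Request:
{"fn": "carry_out", "kwargs": {
  "increments": [0, 0.8, 0, 0, 0, 0, 0.6, 0, 0, 0, 0, 0.6, 0, 0, 0, 0, 0.6, 0, 0, 0, 0, 0.6, 0, 0, 0]
}}

```text
clock: 16.7
eef_pos: [0.5052, -0.1343, 0.0394]
tool_rot: [0.91, 0.415, -0.0, 0.0]
ft_force: [-3.5, -2.0, 2.5]
grip_width: 0.0003
grasp_force: 1.9
```

Run:
```python
from h import *
tool()
for n in ["wrist","scene"]:
  c=bot.camera(n)
  if n=="scene": cv2.imwrite("pics/s9.png",cv2.resize(c["pixels"][150:330,220:500],None,fx=2.5,fy=2.5))
  for t in ["drawer_front"]:
    print(n,t,[(D(W(c,d["xyz"])),round(d["p"],2)) for d in bot.place_of(c,t)[:2]])
```

```text
16.7 [ 0.0109 -0.      0.0394] yaw 49.03 [-3.5 -2.   2.5]
wrist drawer_front [(array([ 0.0237, -0.0007,  0.0507]), 0.55)]
scene drawer_front [(array([ 0.0227, -0.0023,  0.0527]), 0.64), (array([0.4446, 0.4897, 0.0045]), 0.2)]
```

View pics/s9.png

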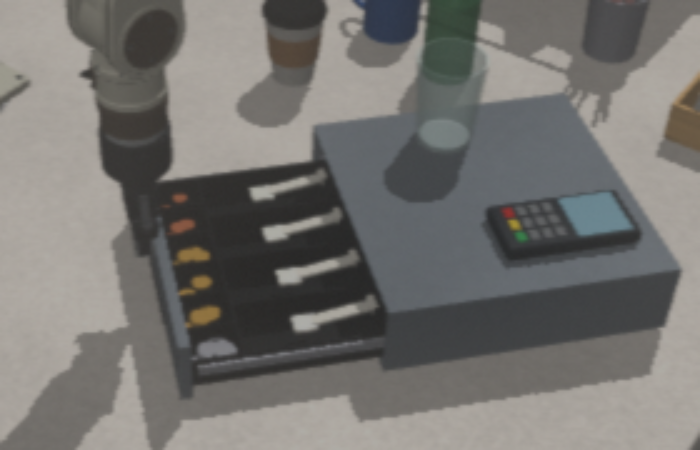

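The fingers press the panel at (150,240), the clips are still flat and the way is clear. I keep pushing.

Request:
{"fn": "carry_out", "kwargs": {
  "increments": [0, 0.8, 0, 0, 0, 0, 1.1, 0, 0, 0, 0, 1.2, 0, 0, 0, 0, 1.2, 0, 0, 0, 0, 1.2, 0, 0, 0]
}}

```text
clock: 17.52
eef_pos: [0.5418, -0.0915, 0.0389]
tool_rot: [0.91, 0.415, -0.0, 0.0]
ft_force: [-2.4, -3.8, -0.3]
grip_width: 0.0002
grasp_force: 2.2
```

Request:
{"fn": "carry_out", "kwargs": {
  "increments": [0, 1.2, 0, 0, 0, 0, 1.2, 0, 0, 0, 0, 1.2, 0, 0, 0, 0, 1.2, 0, 0, 0, 0, 1.2, 0, 0, 0]
}}

```text
clock: 18.15
eef_pos: [0.5811, -0.0463, 0.039]
tool_rot: [0.91, 0.415, -0.0, 0.0]
ft_force: [-2.0, -4.8, -1.5]
grip_width: 0.0001
grasp_force: 2.2
```

Request:
{"fn": "carry_out", "kwargs": {
  "increments": [0, 1.2, 0, 0, 0, 0, 1.2, 0, 0, 0, 0, 1.0, 0, 0, 0, 0, 0.8, 0, 0, 0, 0, 0.6, 0, 0, 0]
}}

```text
clock: 18.77
eef_pos: [0.6124, -0.01, 0.0391]
tool_rot: [0.91, 0.416, 0.0, -0.0]
ft_force: [-1.5, -4.1, -1.1]
grip_width: 0.0002
grasp_force: 1.8
```

Run:
```python
from h import *
tool()
for n in ["wrist","scene","top"]:
  c=bot.camera(n)
  for t in ["drawer_front","till_mouth"]:
    print(n,t,[(D(W(c,d["xyz"])),round(d["p"],2)) for d in bot.place_of(c,t)[:2]])
```

```text
18.77 [0.1751 0.0006 0.0391] yaw 49.1 [-1.5 -4.1 -1.1]
wrist drawer_front [(array([0.187 , 0.0015, 0.0529]), 0.66)]
wrist till_mouth [(array([ 0.2475, -0.0013,  0.0016]), 0.75)]
scene drawer_front [(array([0.1877, 0.0002, 0.0529]), 0.85), (array([0.4468, 0.4892, 0.004 ]), 0.46)]
scene till_mouth [(array([ 0.2422, -0.003 ,  0.0029]), 0.8)]
top drawer_front []
top till_mouth []
```

Request:
{"fn": "carry_out", "kwargs": {
  "increments": [0, 0.7, 0, 0, 0, 0, 0.7, 0, 0, 0, 0, 0.7, 0, 0, 0, 0, 0.6, 0, 0, 0, 0, 0.4, 0, 0, 0]
}}

```text
clock: 19.85
eef_pos: [0.6329, 0.0134, 0.0391]
tool_rot: [0.91, 0.416, 0.0, 0.0]
ft_force: [-2.7, -3.0, 2.5]
grip_width: -0.0
grasp_force: 1.7
```

Request:
{"fn": "carry_out", "kwargs": {
  "increments": [0, 0.3, 0, 0, 0, 0, 0.3, 0, 0, 0, 0, 0.2, 0, 0, 0, 0, 0.2, 0, 0, 0, 0, 0.2, 0, 0, 0]
}}

```text
clock: 20.48
eef_pos: [0.6403, 0.022, 0.0391]
tool_rot: [0.91, 0.415, -0.0, 0.0]
ft_force: [-2.2, -1.8, 3.5]
grip_width: -0.0
grasp_force: 1.6
```

Request:
{"fn": "carry_out", "kwargs": {
  "increments": [0, 0.2, 0, 0, 0, 0, 0.1, 0, 0, 0, 0, 0.1, 0, 0, 0, 0, 0.1, 0, 0, 0, 0, 0.1, 0, 0, 0]
}}

```text
clock: 21.1
eef_pos: [0.6417, 0.0237, 0.0392]
tool_rot: [0.91, 0.415, -0.003, 0.001]
ft_force: [-9.9, -9.9, 6.9]
grip_width: 0.0004
grasp_force: 6.7
```

Request:
{"fn": "carry_out", "kwargs": {
  "increments": [0, 0.1, 0, 0, 0, 0, 0.1, 0, 0, 0, 0, 0, 0, 0, 0, 0, 0, 0, 0, 0, 0, 0, 0, 0, 0]
}}

```text
clock: 21.72
eef_pos: [0.6416, 0.0236, 0.0391]
tool_rot: [0.91, 0.414, -0.005, 0.002]
ft_force: [-11.7, -11.6, 9.6]
grip_width: 0.0001
grasp_force: 8.3
```

Run:
```python
from h import *
tool()
for n in ["wrist","scene"]:
  c=bot.camera(n)
  for t in ["drawer_front","till_mouth"]:
    print(n,t,[(D(W(c,d["xyz"])),round(d["p"],2)) for d in bot.place_of(c,t)[:1]])
```

```text
21.73 [0.2195 0.0006 0.0391] yaw 48.92 [-11.7 -11.6   9.6]
wrist drawer_front []
wrist till_mouth []
scene drawer_front [(array([0.2309, 0.0007, 0.0541]), 0.66)]
scene till_mouth [(array([ 0.2386, -0.0024,  0.001 ]), 0.6)]
```

The hard stop is reached: more push brings no movement, and front 0.231 + 0.014 matches the mouth at about 0.244. I'll back away and check.

Request:
{"fn": "carry_out", "kwargs": {
  "increments": [0, -1, 0, 0, 0, 0, -2, 0, 0, 0, 0, -4, 0, 0, 0, 0, -5, 0, 0, 0, 0, -4, 0, -3, 0]
}}

```text
clock: 22.65
eef_pos: [0.538, -0.0927, 0.0669]
tool_rot: [0.909, 0.416, -0.001, -0.002]
ft_force: [-0.4, -0.7, 0.6]
grip_width: -0.0004
grasp_force: 0.0
```

Request:
{"fn": "carry_out", "kwargs": {
  "increments": [0, -4, 0, -3, 0, 0, -3, 0, -3, 0, 0, 0, 0, 0, 0, 0, 0, 0, 0, 0, 0, 0, 0, 0, 0]
}}

```text
clock: 23.28
eef_pos: [0.4949, -0.1446, 0.1277]
tool_rot: [0.909, 0.416, -0.0, -0.001]
ft_force: [0.7, 0.0, 0.7]
grip_width: -0.0001
grasp_force: 0.0
```

Run:
```python
from h import *
tool()
for n in ["top","scene"]:
  c=bot.camera(n)
  if n=="scene": cv2.imwrite("pics/s10.png",cv2.resize(c["pixels"][100:340,180:500],None,fx=2.5,fy=2.5))
  for t in ["drawer_front","till_mouth"]:
    print(n,t,[(D(W(c,d["xyz"])),round(d["p"],2)) for d in bot.place_of(c,t)[:2]])
  for t in ["tip_jar","paper_cup","blue_mug","water_bottle"]:
    print(n,t,[(np.round(W(c,d["xyz"]),3)) for d in bot.place_of(c,t)[:1]])
```

```text
23.27 [-0.0036  0.001   0.1277] yaw 49.18 [0.7 0.  0.7]
top drawer_front [(array([0.2329, 0.0014, 0.0514]), 0.65)]
top till_mouth [(array([0.3987, 0.1087, 0.0951]), 0.63), (array([0.2454, 0.0015, 0.0039]), 0.6)]
top tip_jar [array([0.678, 0.229, 0.093])]
top paper_cup []
top blue_mug [array([0.419, 0.514, 0.005])]
top water_bottle [array([ 0.545,  0.47 , -0.   ])]
scene drawer_front [(array([ 0.2285, -0.0019,  0.0531]), 0.65)]
scene till_mouth [(array([ 0.243 , -0.0024,  0.0017]), 0.63)]
scene tip_jar [array([0.675, 0.226, 0.099])]
scene paper_cup [array([0.369, 0.331, 0.001])]
scene blue_mug [array([0.42 , 0.516, 0.004])]
scene water_bottle [array([0.544, 0.47 , 0.001])]
```

View pics/s10.png

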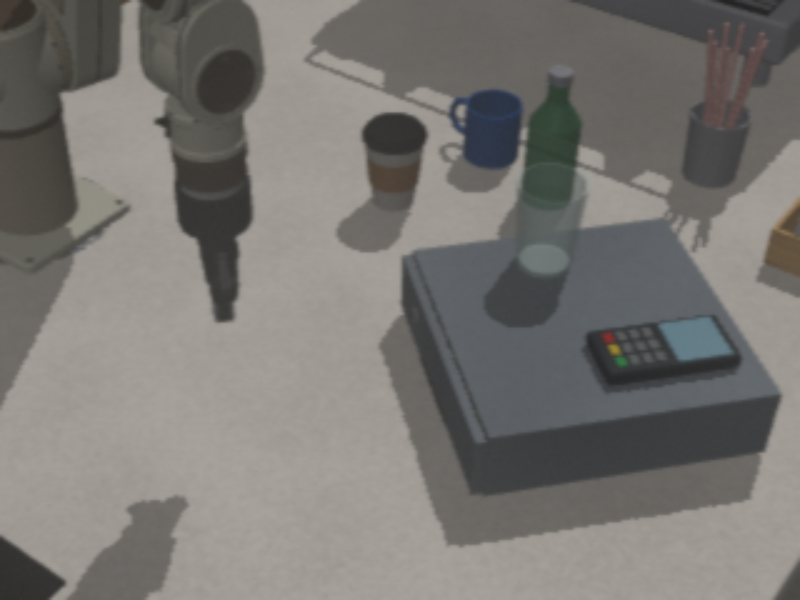

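The drawer is shut, with its panel flush along (405,255)–(480,480). The jar at (545,225) and everything else stand where they were, and the robot is clear.

```bash
python3 -c "
from workcell import bot; print(bot.job_done())"
```

```text
the job is handed in; nothing more can be done
None
```

Clips 1 and 3 are pressed flat and the drawer was pushed slowly to its stop and is shut; the tip jar, cup, mug and bottle measured unmoved, the tampers were never approached, and the job is handed in at about 23 s (the drawer had crept in about 12 mm while I pressed clip 1).

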